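Line up the microscope carriage's foot plate with a drift and bolt it

ROBOT

A 6-joint arm with a two-finger parallel gripper is mounted at the origin on the work surface. World frame = base frame: x ahead of the robot, y to its left, z up, the work surface at z = 0. Lengths are in m, angles in rad, forces in N, time in s.
With the tool pointing down it reaches from about 0.275 to 0.875 m from the base axis. Payload 12.5 kg.
Tool frame: the origin (TCP) lies on the centre line of the jaws, within the pads' length; the fingertips stand r.finger_overhang ahead of it and the grasp point (between the pads) lies 3 mm ahead of it (r.finger_overhang is the distance from the TCP to the fingertips, in m); z points along the fingers, y is the line along which they close (so a half turn about z gives the same grasp; the last joint's range is limited). The gripper opens to 85 mm and grips with 20 to 120 N. Pads are 22 mm wide; open, the fingers measure 114 mm over their backs; the gripper's body (76 mm by 85 mm) begins 54 mm behind the grasp point. The pads swing forward as they close: fully open they stand 13 mm farther back than shut.
Start: joints at [1.217, 0.351, 1.652, -0, 1.139, -0.085], TCP at [0.146, 0.53, 0.253] pointing down, gripper open.
Joint ranges: [-2.75, 2.75], [-0.79, 2.1], [0.01, 2.65], [-1.57, 4.71], [0.07, 3.14], [-2.87, 2.87]. Speed limits (rad/s): [2.22, 2.22, 2.79, 3.14, 3.14, 3.14].

INTERFACE

Orientations are given as a unit quaternion [x, y, z, w].
In Python, from cell import r, optics gives the robot as it stands. The module is installed in compiled form; this text tells all that it offers. Calls block until the motion is done:
- r.move_to(position, orientation): joint-space move of the TCP to a pose.
- r.move_linear(position, rot=None, vel=0.15): straight line of the TCP; rot=None keeps the orientation; vel is the mean speed in m/s.
- r.set_joints(angles): joint-space move.
- r.set_gripper(opening, squeeze=None): opening from 0.0 (shut) to 1.0 (fully open); squeeze is the grip in N (None keeps the last); returns when the fingers have stopped.
- r.sleep(seconds).
- r.inverse_kinematics(position, orientation): joint angles nearest the present ones, or None.
- optics.get_image(name): name is "side" or "top" or "wrist"; returns a dict with "pixels" (480x640x3 uint8, red, green, blue), "depth" (480x640 float32, m along the optical axis (not along the pixel's ray), 0 where there is no reading), "fx", "fy", "cx", "cy" (pixels), "camera_from_world" (4x4, takes a point from world to camera coordinates); the wrist camera has in their place "mount" (4x4, takes a point from camera to tool coordinates, whose origin is the TCP and whose axes are the flange's). Camera axes: x right, y down, z forward; pixel columns grow to the right and rows downward; lengths in m; the calibration is good to about 2 mm. A picture is of the moment at which its call begins: read the wrist's pose just before it.
A pose or a line that the arm cannot do raises r.PlanningError and nothing moves.
- r.hand_in(): hands the job in; it is judged then, once.
Readings, each from a call of its own:
- r.current_t(): time.
- r.current_q(): joint angles.
- r.current_qvel(): joint speeds.
- r.current_effort(): joint torques, N m.
- r.current_tool_pos(): TCP position.
- r.current_ee_rot(): TCP orientation.
- r.current_contact_force(): force on the tool from outside, world axes, zero at the start.
- r.current_torque(): the same for the moment, N m.
- r.current_opening(): opening from 0.0 (shut) to 1.0 (fully open).
- r.current_finger_force(): force on a finger pad.
Only numpy, scipy, OpenCV 4.12 (cv2) and the standard library are available. Lean on these libraries where they do the work, as an engineer would, in place of code of your own. Each camera call takes 0.05 s, during which the arm holds its last target. There are 200 camera calls.

TASK

The steel foot plate of the microscope carriage has crept along its saddle, so their bolt holes no longer line up. Take the tapered drift from the rack and push it down through both holes until its collar meets the plate, so that the holes come into line, then put the drift back in its own rack hole and drop the thick hex bolt upright through plate and saddle until its flange is flush on the plate, and let go.

Things in the scene. Friction and masses are not known exactly. Their poses are not given: they have to be found in the camera images.
- drift: steel tapered drift hanging in a rack hole (rack: 4 holes in a row, 75 mm apart, 38 mm wide, top face at z 85 mm; order varies). Origin: tip, z up. Tip 6 mm wide, cone to 30 mm at height 50, neck to 62, collar 46 mm wide to 67, round handle 30 mm wide to 117. Its x lies across the row (to 9 deg): close the fingers along x. 0.4 kg. The straight-shanked pin with a squat knob is not it.
- bolt: thick steel hex bolt hanging in another hole of the same rack. Origin: lower end of the shank, z up. Shank 24 mm wide, 58 mm long; flange 56 mm wide from height 58 to 63; hex head from 63 to 93, 30 mm across flats, a pair of them facing along its x, which lies across the row (to 9 deg): close the fingers along x. 0.35 kg. The small bolt with a 12 mm shank is not it.
- saddle_hole (a point): centre of the upper mouth of the 38 mm through hole in the grey cast saddle, which is fixed to the table (160 by 120 mm, top face 55 mm above the table; the hole goes down to the table). x: the way the plate slides, y across it, z up.
- plate_hole (a point): centre of the 38 mm through hole in the steel foot plate, at its top face, 65 mm above the table (10 mm thick). It slides only along the saddle's x, stiffly (about 5 N), and stays where left; it starts 16 to 20 mm off towards +x. A black block and cross bar stand on it, 67 to 103 mm from the hole towards +x, 28 mm above its top, reaching 85 mm to either side: fingers closing along y are clear.

How it is judged:
By the outcome, as a careful person would: the job done as asked, in the order asked, and still so for the second after the job is handed in, with the robot touching nothing.
It also fails if it takes over 72 s, if anything falls off the work surface, if the arm or the gripper's body presses on something with over 40 N, if the wrist force passes 120 N, or if a joint passes its speed limit or range.

## Working session

There is one attempt and no reset: what is moved stays moved. The work goes in short steps, each a Python script; the robot and the scene stay as the last script left them, time stands still between calls to the robot, and variables do not carry over. Pictures are saved under pics/ and viewed, at most 10 in all, crops included, and the job is handed in when it is done.

```bash
mkdir -p pics; python3 - <<'E'
from cell import r,optics
import cv2,numpy as np
for n in("top","side"):
    d=optics.get_image(n); cv2.imwrite(f"pics/{n}0.png",d["pixels"][:,:,::-1]); np.savez(f"{n}0.npz",**{k:v for k,v in d.items()})
    print(n,d["fx"],d["cx"],d["cy"],np.round(np.linalg.inv(d["camera_from_world"]),3).tolist(),(d["depth"]>0).mean())
print(r.finger_overhang,r.current_t(),r.current_ee_rot(),optics.get_image("wrist")["mount"])
E
```

```text
top 541.9996285770865 318.3155645083698 231.15664142586868 [[0.012, -0.983, 0.184, 0.379], [-1.0, -0.013, -0.001, 0.037], [0.003, -0.184, -0.983, 0.957], [0.0, 0.0, 0.0, 1.0]] 0.9961588541666667
side 506.9048079694382 316.93847605120504 242.94583628608507 [[0.988, -0.093, 0.126, 0.423], [-0.157, -0.619, 0.769, -0.58], [0.007, -0.78, -0.626, 0.599], [0.0, 0.0, 0.0, 1.0]] 0.9959700520833333
0.022 0.1 [ 1.34026138e-01  9.90977653e-01 -5.21822648e-04 -1.16317522e-04] [[-7.75162087e-05 -9.54124750e-01 -2.99409344e-01  7.48745729e-02]
 [ 9.99999589e-01 -3.44321031e-04  8.38347385e-04 -4.60114544e-04]
 [-9.02980923e-04 -2.99409156e-01  9.54124385e-01 -1.21339175e-01]
 [ 0.00000000e+00  0.00000000e+00  0.00000000e+00  1.00000000e+00]]
```

View pics/top0.png

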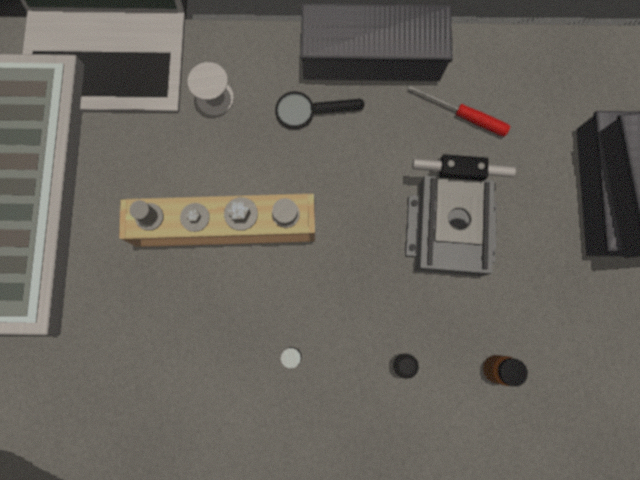

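View pics/side0.png

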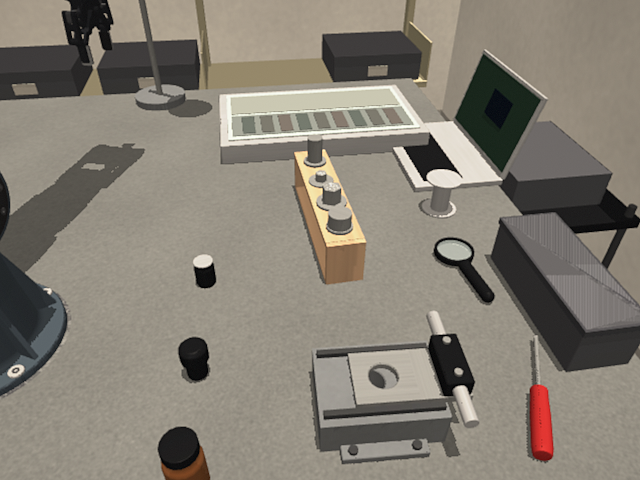

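The top view shows the rack, left to right: drift (143,212), small bolt (194,217), thick bolt (240,211), knobbed pin (286,211). The plate hole is at (459,218), with the block and bar on the far side (+x). The side view agrees: the drift is farthest away at (315,150) and the thick bolt is at (331,195).

```bash
cat > h.py <<'E'
from cell import r,optics
import cv2,numpy as np
from scipy.spatial.transform import Rotation as R
def cam_pose(d,T=None):
    return np.linalg.inv(d["camera_from_world"]) if "camera_from_world" in d else T@d["mount"]
def ray(d,T,u,v):
    M=cam_pose(d,T); return M[:3,3],M[:3,:3]@np.array([(u-d["cx"])/d["fx"],(v-d["cy"])/d["fy"],1.])
def onplane(d,T,u,v,z):
    o,k=ray(d,T,u,v); return o+k*(z-o[2])/k[2]
def tri(rays):
    A=0;b=0
    for o,k in rays:
        k=k/np.linalg.norm(k);P=np.eye(3)-np.outer(k,k);A=A+P;b=b+P@o
    return np.linalg.solve(A,b)
def down(a): # tool down, tool x axis at world angle a
    return R.from_euler('z',a).__mul__(R.from_euler('x',np.pi)).as_quat()
def tool():
    T=np.eye(4);T[:3,3]=r.current_tool_pos();T[:3,:3]=R.from_quat(r.current_ee_rot()).as_matrix();return T
def shot(name):
    T=tool();d=optics.get_image("wrist");np.savez(name+".npz",T=T,**d)
    cv2.imwrite(f"pics/{name}.png",d["pixels"][:,:,::-1]);return d,T
def load(name):
    z=np.load(name+".npz");return {k:z[k] for k in z.files},(z["T"] if "T" in z.files else None)
E
python3 - <<'E'
from h import *
d,_=load("top0")
for n,u,v in(("drift",140,211),("sb",194,216),("bolt",238,210),("pin",286,211),("rackL",125,232),("rackR",310,228),("hole",459,205),("plate",459,235)):
    Z=d["depth"][v,u];o,k=ray(d,None,u,v);print(n,np.round(o+k*Z,3))
E
```

```text
drift [0.561 0.313 0.137]
sb [0.561 0.237 0.105]
bolt [0.568 0.164 0.121]
pin [0.568 0.088 0.118]
rackL [0.537 0.353 0.085]
rackR [0.547 0.05  0.084]
hole [ 0.595 -0.202  0.061]
plate [ 0.543 -0.199  0.064]
```

```bash
python3 - <<'E'
from h import *
for p,a in(((.565,.31,.3),np.pi/2),((.565,.31,.3),-np.pi/2),((.59,-.2,.3),np.pi),((.59,-.2,.3),0)):
    q=r.inverse_kinematics(p,down(a));print(a,None if q is None else np.round(q,2))
t=r.current_t()
r.move_to([.565,.31,.27],down(np.pi/2));shot("r1");print(r.current_t()-t)
r.move_linear([.565,.19,.27],vel=.3);shot("r2");print(r.current_t()-t)
r.move_to([.57,-.2,.25],down(np.pi));shot("s1");print(r.current_t()-t)
r.move_linear([.62,-.2,.25],vel=.3);d,T=shot("s2");print(r.current_t()-t, d["fx"],r.current_q(),r.current_contact_force())
a=[cv2.resize(cv2.imread(f"pics/{n}.png"),(400,300)) for n in("r1","r2","s1","s2")]
cv2.imwrite("pics/m1.png",np.vstack([np.hstack(a[:2]),np.hstack(a[2:])]))
E
```

```text
1.5707963267948966 [ 0.43  0.49  1.33 -0.    1.32  0.43]
-1.5707963267948966 [ 0.43  0.49  1.33  0.    1.32 -2.71]
3.141592653589793 [-0.4   0.45  1.39  0.    1.3  -1.97]
0 [-0.4   0.45  1.39 -0.    1.3   1.17]
1.7750000000000001
2.375
4.35
4.7166999999999994 332.97900313757765 [-3.82766889e-01  5.40100987e-01  1.37026359e+00 -9.31444881e-05
  1.23208134e+00 -1.95419114e+00] [-0.83571831 -0.03098874 -0.05234138]
```

View pics/m1.png

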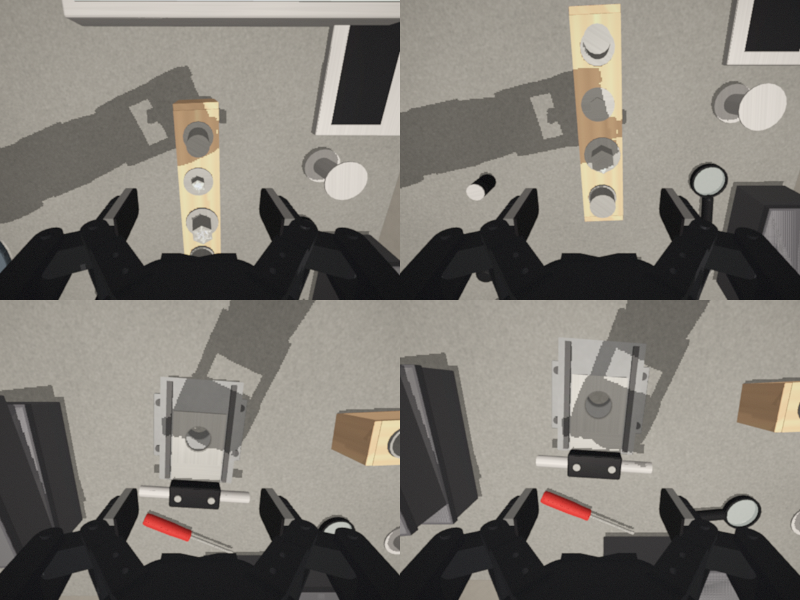

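r1 and r2 (top row) show the drift, bolts and pin in the rack. s1 and s2 show the plate hole, at about (198,436) in the mosaic for s1, with a crescent of saddle visible on its +x (lower) side.

```bash
cat >> h.py <<'E'
def cloud(d,T):
    v,u=np.mgrid[:480,:640];Z=d["depth"].astype(float);M=cam_pose(d,T)
    P=np.stack([(u-d["cx"])/d["fx"]*Z,(v-d["cy"])/d["fy"]*Z,Z],-1)@M[:3,:3].T+M[:3,3];P[Z==0]=np.nan;return P
def blob(m):
    n,l,s,c=cv2.connectedComponentsWithStats(m.astype(np.uint8));i=1+np.argmax(s[1:,4]);return l==i,s[i],c[i]
def near(P,xy,rad): return np.hypot(P[...,0]-xy[0],P[...,1]-xy[1])<rad
def rimfit(d,T,m,z):
    c=max(cv2.findContours(m.astype(np.uint8),cv2.RETR_EXTERNAL,cv2.CHAIN_APPROX_NONE)[0],key=len)[:,0]
    return np.array([onplane(d,T,*p,z) for p in c])
def circ(q):
    A=np.c_[2*q[:,:2],np.ones(len(q))];s=np.linalg.lstsq(A,(q[:,:2]**2).sum(1),rcond=None)[0];return s[:2],np.sqrt(s[2]+s[0]**2+s[1]**2)
E
python3 - <<'E'
from h import *
for nm,xy,lo in(("drift",(.566,.313),.125),("bolt",(.57,.164),.112),):
  for v in("top0","r1","r2"):
    d,T=load(v);P=cloud(d,T);m,s,c=blob(near(P,xy,.035)&(P[...,2]>lo))
    q=P[m];cc,rr=circ(rimfit(d,T,m,np.median(q[:,2])))
    rc=cv2.minAreaRect(np.float32(rimfit(d,T,m,np.median(q[:,2]))[:,:2]*1000))
    print(nm,v,s[4],np.round(np.median(q,0),4),np.round(cc,4),round(rr,4),np.round(rc[1],1),round(rc[2],1))
for v in("top0","r1","r2"):
    d,T=load(v);P=cloud(d,T);m,s,c=blob((P[...,2]>.078)&(P[...,2]<.09)&near(P,(.56,.2),.18));q=rimfit(d,T,m,.085)
    print("rack",v,np.round(cv2.minAreaRect(np.float32(q[:,:2]*1000)),1) if 0 else cv2.minAreaRect(np.float32(q[:,:2]*1000)),np.median(P[m][:,2]))
for v in("top0","s1","s2"):
    d,T=load(v);P=cloud(d,T);pl=(abs(P[...,2]-.065)<.004)&near(P,(.585,-.2),.1)
    m,s,c=blob(pl);print("plate",v,s[4],np.median(P[m],0),cv2.minAreaRect(np.float32(P[m][:,:2]*1000)))
    h=near(P,(.595,-.202),.03)&~m
    n,l,st,ce=cv2.connectedComponentsWithStats(h.astype(np.uint8));i=1+np.argmax(st[1:,4]);q=rimfit(d,T,l==i,.065);cc,rr=circ(q);print(" hole",st[i],cc,rr)
    g=near(P,cc,.019)&(abs(P[...,2]-.055)<.004);print(" crescent",g.sum(),np.round(np.nanmedian(P[g],0),4) if g.any() else 0)
    rl=near(P,(.585,-.2),.1);print(" z pct",np.round(np.nanpercentile(P[rl][:,2],[50,90,99]),3))
d,T=load("s2");print(np.std(d["depth"][300:310,300:310]))
a=cv2.resize(cv2.imread("pics/s2.png")[20:320,220:420],None,fx=2,fy=2);b=cv2.resize(cv2.imread("pics/s1.png")[100:400,220:420],None,fx=2,fy=2)
cv2.imwrite("pics/m2.png",np.hstack([a,b]))
E
```

```text
drift top0 349 [0.561  0.3122 0.1398] [0.5609 0.3119] 0.016 [30.1 33.2] 0.7
drift r1 21973 [0.5659 0.3264 0.3365] [0.5658 0.3232] 0.0237 [67.8 27.2] 0.0
drift r2 1790 [0.5645 0.3134 0.1408] [0.5643 0.313 ] 0.015 [29.1 31.6] 0.9
bolt top0 324 [0.568  0.1638 0.1201] [0.5684 0.1639] 0.0156 [35.3 29.7] 35.0
bolt r1 852 [0.571  0.1676 0.1205] [0.5709 0.167 ] 0.0172 [29.9 39.7] 5.5
bolt r2 1066 [0.5709 0.1655 0.1207] [0.571  0.1652] 0.0161 [30.  37.1] 5.0
rack top0 ((564.8976440429688, 203.56195068359375), (67.65452575683594, 319.62115478515625), 2.447032928466797) 0.08538877959190239
rack r1 ((566.326416015625, 228.53067016601562), (66.15003967285156, 270.4419250488281), 2.5012636184692383) 0.08586606323970986
rack r2 ((567.4898681640625, 203.279296875), (66.181640625, 320.0440979003906), 2.5020699501037598) 0.08593472780878492
plate top0 2914 [ 0.58774479 -0.2095341   0.06476228] ((572.2117919921875, -206.1712646484375), (89.94422149658203, 155.39161682128906), 86.3901596069336)
 hole [448 207  23  22 310] [ 0.57181531 -0.19896243] 0.016502013230640343
 crescent 187 [ 0.5783 -0.2024  0.0552]
 z pct [0.059 0.089 0.095]
plate s1 7746 [ 0.59004405 -0.20283245  0.06588564] ((587.7186279296875, -202.32440185546875), (78.18022918701172, 109.55668640136719), 86.20561218261719)
 hole [ 297  203   40   38 1117] [ 0.57284898 -0.20136314] 0.017706916480431337
 crescent 633 [ 0.5796 -0.2019  0.0558]
 z pct [0.296 0.32  0.328]
plate s2 8866 [ 0.59026925 -0.20274221  0.06584022] ((587.96826171875, -202.37826538085938), (78.12010192871094, 109.82904052734375), 86.13440704345703)
 hole [  168   383   292    97 19297] [ 0.90213289 -0.20621051] 0.1263642269065615
 crescent 0 0
 z pct [0.295 0.319 0.327]
0.0013395312
```

View pics/m2.png

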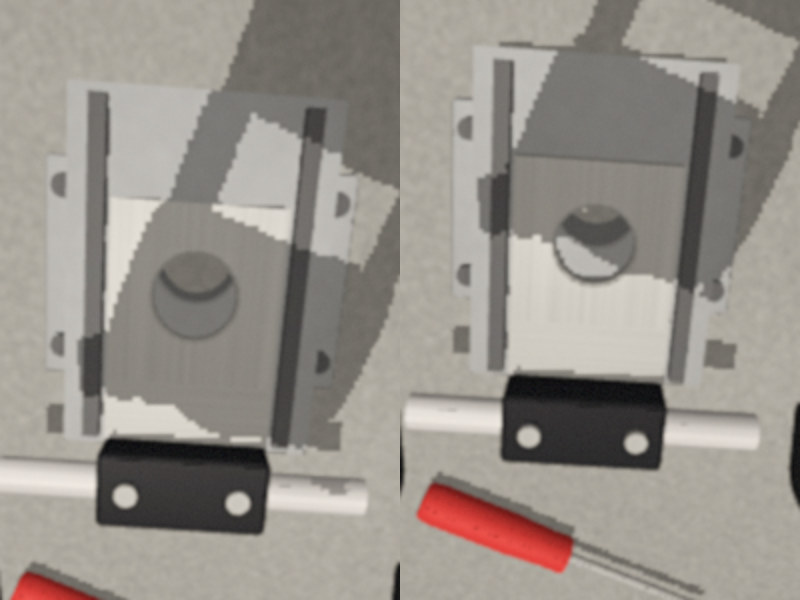

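The crops clearly show the plate hole, the dark saddle-hole wall arc and the lighter saddle-top crescent on the +x side. I'll fit both circles.

```bash
cat >> h.py <<'E'
def holes(d,T,guess):
    from scipy.optimize import least_squares as ls
    P=cloud(d,T);low=P[...,2]<.0605;ker=np.array([np.nan,np.nan])
    h=near(P,guess,.045)&low
    o=onpix(d,T,[*guess,.06]);n,l,st,ce=cv2.connectedComponentsWithStats(h.astype(np.uint8));i=l[o[1],o[0]] or 1+np.argmax(st[1:,4])
    H=l==i; ring=(cv2.dilate(H.astype(np.uint8),np.ones((3,3)))>0)
    q=np.r_[rimfit(d,T,ring,.065),rimfit(d,T,H,.065)];pc,pr=circ(q)
    f=lambda c,q:np.hypot(q[:,0]-c[0],q[:,1]-c[1])-.019
    deep=H&(P[...,2]<.0515);cr=H&(P[...,2]>=.0515)
    e=(cv2.dilate(deep.astype(np.uint8),np.ones((3,3)))>0)&cr; e2=(cv2.dilate(cr.astype(np.uint8),np.ones((3,3)))>0)&deep
    vu=np.argwhere(e|e2);a=np.array([onplane(d,T,u,v,.055) for v,u in vu]) 
    a=a[(np.hypot(*(a[:,:2]-pc).T)<.0165)]
    s=ls(f,pc-[.018,0],args=(a,),loss="soft_l1",f_scale=.001)
    return pc,pr,s.x,len(a),np.sqrt((s.fun**2).mean()),st[i][4]
def onpix(d,T,p):
    c=np.linalg.inv(cam_pose(d,T))@np.r_[p,1];return int(round(c[0]/c[2]*d["fx"]+d["cx"])),int(round(c[1]/c[2]*d["fy"]+d["cy"]))
E
python3 - <<'E'
from h import *
for v in("s1","s2"):
    d,T=load(v);print(v,*holes(d,T,(.573,-.2015)))
d,T=load("s1");P=cloud(d,T);print("holeprofile",[np.round(P[v,onpix(d,T,[.573,-.2015,.065])[0]],3).tolist() for v in range(195,250,4)])
E
```

```text
s1 [ 0.57240594 -0.2014332 ] 0.018615274287462194 [ 0.55609663 -0.20007012] 104 0.0008425099707773326 1147
s2 [ 0.57275216 -0.20134949] 0.018819908381113772 [ 0.55664464 -0.20019544] 104 0.0007156255880691881 1365
holeprofile [[0.547, -0.202, 0.066], [0.55, -0.202, 0.066], [0.554, -0.202, 0.065], [0.571, -0.202, 0.0], [0.575, -0.202, 0.002], [0.576, -0.202, 0.021], [0.576, -0.202, 0.037], [0.576, -0.202, 0.055], [0.58, -0.202, 0.056], [0.584, -0.202, 0.055], [0.588, -0.202, 0.055], [0.592, -0.202, 0.056], [0.593, -0.202, 0.065], [0.597, -0.202, 0.066]]
```

```bash
python3 - <<'E'
from h import *
a=np.radians(92.5);t=r.current_t()
r.set_gripper(1.0,110)
r.move_to([.564,.313,.22],down(a))
r.move_linear([.564,.313,.116],vel=.15);print(r.current_contact_force())
r.set_gripper(0.0,110);print(r.current_opening(),r.current_finger_force(),r.current_contact_force(),r.current_tool_pos())
r.move_linear([.564,.313,.22],vel=.15);print(r.current_contact_force(),r.current_opening(),r.current_t()-t)
d,T=shot("g1")
E
```

```text
[-0.06278908  0.19390472  0.97319436]
0.32622810878487013 107.9011058807373 [-2.56519228 -0.63263712  6.11254302] [0.56409217 0.31310808 0.1166801 ]
[-0.58164379  0.19676449 -3.93199842] 0.3280004098810001 4.4833
```

View pics/g1.png

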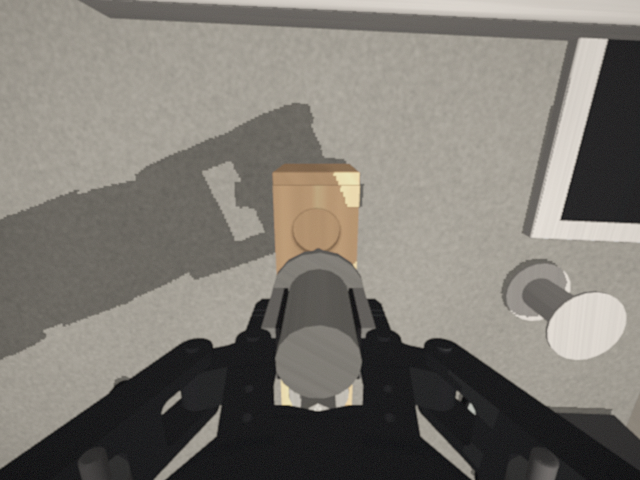

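The drift is held upright between the pads (handle top at (318,362), collar at (318,270)), and its empty rack hole is visible at (316,230). Now for the insertion.

```bash
python3 - <<'E'
from h import *
C=np.array([.5564,-.2001]);P=np.array([.5726,-.2014]);a=np.radians(-3.9);u=np.array([np.cos(a),np.sin(a)])
t=r.current_t();Q=down(a+np.pi)
tgt=lambda s,tip:[*(C+s*u),tip+.0937]
r.move_to(tgt(.008,.11),Q);print("t",r.current_t()-t,r.current_contact_force())
f0=np.array(r.current_contact_force())
def go(s,tip,v=.04,lim=45):
    r.move_linear(tgt(s,tip),vel=v);f=np.array(r.current_contact_force())-f0
    print(round(s*1e3,1),round(tip*1e3,1),np.round(f,1),np.round((np.array(r.current_tool_pos())-tgt(s,tip))*1e3,1));
    if np.linalg.norm(f)>lim: raise SystemExit("force")
    return f
go(.008,.075,.15);go(.008,.058,.06);go(.008,.05)
for k in range(1,9): go(.008*(1-k/8),.05-.044*k/8,.05)
print(r.current_t()-t)
E
```

```text
t 1.9916999999999998 [-0.06683907  0.35833648 -5.00170089]
8.0 75.0 [ 0.  -0.3  1. ] [ 0.   0.4 -0.1]
8.0 58.0 [ 0.5 -0.7  1.8] [-0.1  0.  -0.2]
8.0 50.0 [-0.3  0.1  1. ] [-0.1  0.  -0.3]
7.0 44.5 [1.2 0.4 1.4] [-0.2  0.1 -0.4]
6.0 39.0 [ 2.  -0.5  1. ] [ 0.2 -0.1 -0.1]
5.0 33.5 [ 4.9 -1.3 -0.4] [ 0.4 -0.2 -0.1]
4.0 28.0 [ 5.3 -1.9 -0.5] [ 0.2 -0.2 -0.2]
3.0 22.5 [ 5.1 -1.7  0.7] [ 0.  -0.1 -0.2]
2.0 17.0 [ 4.2 -1.  -0.2] [-0.1  0.  -0.3]
1.0 11.5 [ 4.1 -0.7 -1.7] [-0.2  0.1 -0.5]
0.0 6.0 [ 5.2 -1.7 -2.8] [-0.3  0.1 -0.5]
5.225
```

```bash
python3 - <<'E'
from h import *
C=np.array([.5564,-.2001]);a=np.radians(-3.9);u=np.array([np.cos(a),np.sin(a)])
f0=np.array([-.07,.36,-5.]);tgt=lambda s,tip:[*(C+s*u),tip+.0937]
def go(s,tip,v=.02):
    r.move_linear(tgt(s,tip),vel=v);f=np.array(r.current_contact_force())-f0
    print(round(s*1e3,1),round(tip*1e3,1),np.round(f,1),np.round(r.current_tool_pos(),4));return f
t=r.current_t();s=0.
while s>-.0065:
    s-=.0006
    if go(s,.006)[0]>14: break
s+=.0004
for k in range(1,14):
    if go(s,.006-.0006*k)[2]>12: break
print(r.current_t()-t,r.current_t())
shot("i1")
E
```

```text
-0.6 6.0 [ 5.  -0.5 -1.4] [ 0.5556 -0.2     0.0994]
-1.2 6.0 [ 4.7 -0.7 -2.2] [ 0.5551 -0.1999  0.0997]
-1.8 6.0 [ 4.2  0.1 -3. ] [ 0.5546 -0.1999  0.0997]
-2.4 6.0 [ 4.1 -0.5 -2.6] [ 0.554  -0.1999  0.0997]
-3.0 6.0 [ 4.1 -0.7 -2.4] [ 0.5534 -0.1998  0.0997]
-3.6 6.0 [ 4.7  1.5 -2.1] [ 0.5528 -0.1998  0.0997]
-4.2 6.0 [ 4.8  0.2 -3.1] [ 0.5522 -0.1998  0.0997]
-4.8 6.0 [ 7.1  0.5 -2.4] [ 0.552  -0.1998  0.0998]
-5.4 6.0 [ 8.3  1.1 -3.5] [ 0.5517 -0.1998  0.1   ]
-6.0 6.0 [10.4  0.5 -2.4] [ 0.5515 -0.1998  0.1001]
-6.6 6.0 [11.9  1.5 -3.8] [ 0.5513 -0.1998  0.1002]
-6.2 5.4 [9.3 1.6 1.3] [ 0.5515 -0.1999  0.1   ]
-6.2 4.8 [8.8 1.1 5.5] [ 0.5516 -0.1999  0.0997]
-6.2 4.2 [7.1 1.2 6.3] [ 0.5517 -0.2     0.0993]
-6.2 3.6 [9.  1.6 7.4] [ 0.5518 -0.2001  0.0988]
-6.2 3.0 [8.4 0.5 4.8] [ 0.5519 -0.2001  0.0981]
-6.2 2.4 [9.6 1.6 4.8] [ 0.5519 -0.2001  0.0975]
-6.2 1.8 [10.   1.4  5.5] [ 0.552  -0.2001  0.0969]
-6.2 1.2 [ 7.8  1.6 10.7] [ 0.5521 -0.2001  0.0968]
-6.2 0.6 [ 7.3  2.  15.2] [ 0.5523 -0.2001  0.0968]
5.0 19.625
```

View pics/i1.png

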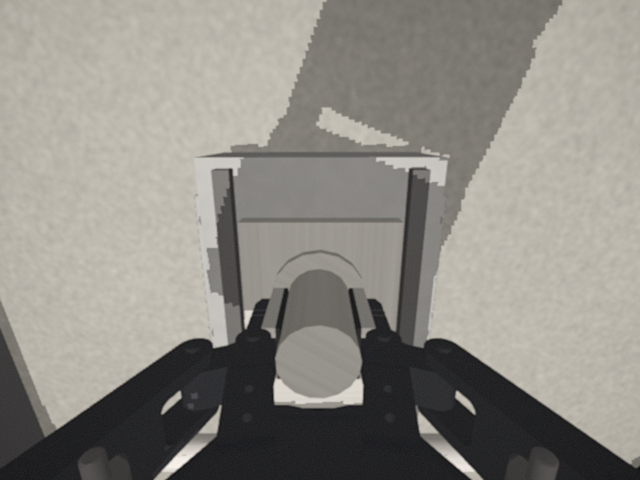

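The collar sits on the plate (collar arc at (318,252); the TCP stopped at 96.8 mm against the expected 96.7), and the saddle wall was felt at about −4.3 mm, which confirms the centre. I'll lift out, recheck the holes and return the drift.

```bash
python3 - <<'E'
from h import *
C=np.array([.5564,-.2001]);a=np.radians(-3.9);u=np.array([np.cos(a),np.sin(a)])
t=r.current_t();p=C-.004*u
r.move_linear([*p,.097],vel=.05);r.move_linear([*p,.2],vel=.12)
print(r.current_contact_force(),r.current_opening())
b=np.radians(92.5)
r.move_to([.564,.313,.22],down(b));shot("g2");print(r.current_contact_force())
r.move_linear([.564,.313,.135],vel=.15);print(r.current_contact_force())
for z in(.128,.122,.1185,.1165):
    r.move_linear([.564,.313,z],vel=.05);f=r.current_contact_force();print(z,np.round(f,1),r.current_tool_pos()[2])
    if f[2]>8: break
print(r.current_t()-t)
A=cv2.imread("pics/g1.png");B=cv2.imread("pics/g2.png");print("diff px",(np.abs(A.astype(int)-B)[230:410,260:380].max(2)>30).sum())
E
```

```text
[-0.19868497  0.03528091 -4.24616117] 0.3258431051881597
[ 0.44055071 -0.59264508 -3.93432252]
[-0.22329799  0.13089263 -4.10318194]
0.128 [ 0.  -0.3 -4.3] 0.12812436276025127
0.122 [ 0.1  0.  -3. ] 0.12160153600630073
0.1185 [-0.2 -0.1 -3.7] 0.11826195502854148
0.1165 [ 0.8  0.7 -2. ] 0.11673113567026995
5.083299999999998
diff px 170
```

```bash
python3 - <<'E'
from h import *
t=r.current_t();b=np.radians(95)
r.set_gripper(1.0);r.move_linear([.564,.313,.23],vel=.2)
r.move_to([.571,.1648,.23],down(b));d,T=shot("b0")
P=cloud(d,T)
for nm,xy,z in (("drift",(.5645,.313),(.125,.16)),):
    m,s,c=blob(near(P,xy,.04)&(P[...,2]>z[0])&(P[...,2]<z[1]));print(nm,s[4],np.median(P[m],0))
r.move_linear([.571,.1648,.115],vel=.15);print(r.current_contact_force())
r.set_gripper(0.0,110);print(r.current_opening(),r.current_finger_force(),r.current_contact_force(),r.current_tool_pos())
r.move_linear([.571,.1648,.23],vel=.15);print(r.current_contact_force(),r.current_opening(),r.current_t()-t)
shot("b1")
cv2.imwrite("pics/m3.png",np.hstack([cv2.resize(cv2.imread(f"pics/{n}.png"),(400,300)) for n in("b0","b1")]))
E
```

```text
drift 1391 [0.56595734 0.30472889 0.14047274]
[0.01001735 0.0959794  0.26951086]
0.32510862652894684 109.45757349953055 [-1.08749056  0.15864903  7.23149528] [0.57123841 0.16483632 0.1156524 ]
[ 0.15814141 -0.88899448 -3.73796229] 0.3294053542054741 4.400000000000002
```

View pics/m3.png

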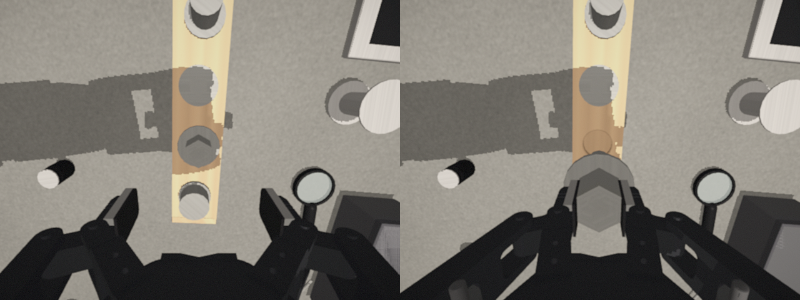

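The bolt is held (head at (598,200) in the mosaic) and the drift is back in its end hole at (205,15). Next I'll check the hole alignment from an offset position before inserting.

```bash
python3 - <<'E'
from h import *
a=np.radians(-3.9);t=r.current_t()
r.move_to([.65,-.206,.25],down(a+np.pi));d,T=shot("s3");print(r.current_t()-t)
P=cloud(d,T);H=near(P,(.557,-.2),.03)&(P[...,2]<.0605)
m,s,c=blob(H);q=np.r_[rimfit(d,T,m,.065),rimfit(d,T,cv2.dilate(m.astype(np.uint8),np.ones((3,3))),.065)];print(circ(q),s[4])
print("crescent px",(m&(abs(P[...,2]-.055)<.003)).sum(),"deep px",(m&(P[...,2]<.05)).sum())
cv2.imwrite("pics/s3c.png",cv2.resize(d["pixels"][:300,180:480,::-1],None,fx=2,fy=2))
E
```

```text
1.7834000000000003
(array([ 0.55638342, -0.20025569]), np.float64(0.018787807434746288)) 1569
crescent px 103 deep px 1423
```

View pics/s3c.png

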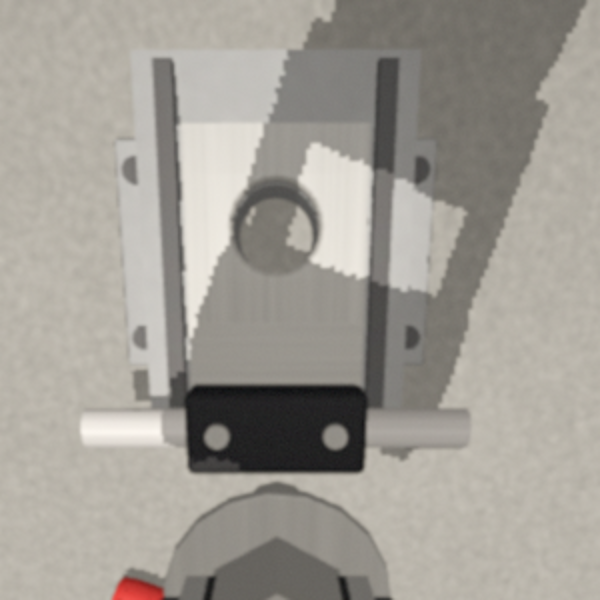

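The holes are in line: the plate hole measures (556.4, −200.3) mm, matching the saddle centre, and the table shows through at crop pixel (275,228). Inserting the bolt.

```bash
python3 - <<'E'
from h import *
t=r.current_t();p=[.5564,-.2002]
r.move_linear([*p,.20],vel=.15);r.move_linear([*p,.16],vel=.1)
f0=np.array(r.current_contact_force());z=.16
while z>.093:
    z-=.008 if z>.104 else .001
    r.move_linear([*p,z],vel=.06);f=np.array(r.current_contact_force())-f0
    if np.abs(f).max()>6: print(round(z,4),np.round(f,1),r.current_tool_pos()[2])
    if f[2]>8 or np.abs(f[:2]).max()>15: break
print(z,np.round(f,1),r.current_tool_pos(),r.current_t()-t)
if r.current_tool_pos()[2]<.0972:
    r.set_gripper(1.0);r.move_linear([*p,.2],vel=.15);r.move_linear([p[0]+.07,p[1],.25],vel=.2)
    d,T=shot("e1");P=cloud(d,T);m,s,c=blob(near(P,p,.04)&(P[...,2]>.09)&(P[...,2]<.15));print("head top",np.median(P[m],0))
    g=near(P,p,.04)&(P[...,2]>.066)&(P[...,2]<.085);print("flange z",np.median(P[g][:,2]))
    x=optics.get_image("side")["pixels"][:,:,::-1];cv2.imwrite("pics/e2.png",np.hstack([cv2.resize(cv2.imread("pics/e1.png"),(400,300)),cv2.resize(x[120:420,240:640],(400,300))]))
print(r.current_t())
E
```

```text
0.095 [-1.6  2.6  7. ] 0.09567444211640735
0.094 [-3.8  4.7 15.5] 0.0956327078166936
0.09399999999999994 [-3.8  4.7 15.5] [ 0.55719046 -0.2002995   0.09563271] 5.891599999999997
head top [ 0.55851219 -0.20129042  0.10082871]
flange z 0.07002996972735104
39.0167
```

```bash
ls pics
```

```text
b0.png
b1.png
e1.png
e2.png
g1.png
g2.png
i1.png
m1.png
m2.png
m3.png
r1.png
r2.png
s1.png
s2.png
s3.png
s3c.png
side0.png
top0.png
```

View pics/e2.png

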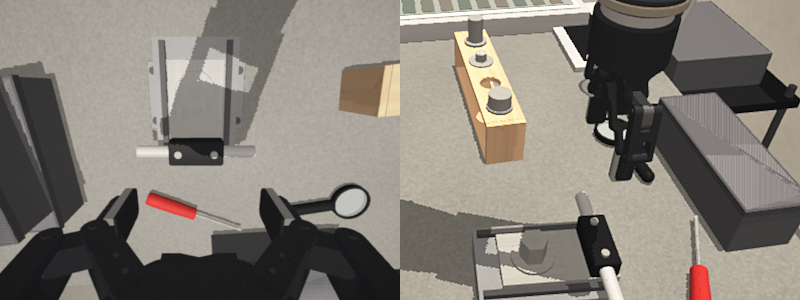

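The bolt stands upright with its flange flat on the plate (head at (533,248) in the right-hand crop; flange top at 70 mm, head top at 100 mm). The drift is back in its end hole at (475,30), and the gripper is clear.

```bash
python3 -c "
from cell import r
print(r.hand_in())"
```

```text
the job is handed in; nothing more can be done
None
```

The job is handed in at about 39 s of the allowed 72 s: the holes are in line, the drift is back in its own rack hole, and the thick bolt stands upright with its flange flush on the plate and the gripper clear of it.

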